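Fold out the panel hook and hang the slotted plate

ROBOT

A 6-joint arm with a two-finger parallel gripper is mounted at the origin on the work surface. World frame = base frame: x ahead of the robot, y to its left, z up, the work surface at z = 0. Lengths are in m, angles in rad, forces in N, time in s.
With the tool pointing down it reaches from about 0.325 to 0.925 m from the base axis. Payload 3.1 kg.
Tool frame: the origin (TCP) lies at the very end of the fingers, on their centre line; the grasp point (between the pads) lies 19 mm behind it; z points along the fingers, y is the line along which they close (so a half turn about z gives the same grasp; the last joint's range is limited). The gripper opens to 85 mm and grips with 20 to 120 N. Pads are 22 mm wide; open, the fingers measure 114 mm over their backs; the gripper's body (76 mm by 85 mm) begins 54 mm behind the grasp point. The pads swing forward as they close: fully open they stand 13 mm farther back than shut.
Start: joints at [-1.324, 0.217, 1.613, -0, 1.311, -0.112], TCP at [0.219, -0.585, 0.231] pointing down, gripper open.
Joint ranges: [-2.75, 2.75], [-0.78, 2.1], [0.31, 2.55], [-1.13, 4.27], [0.13, 2.63], [-2.58, 2.58]. Speed limits (rad/s): [2.79, 2.79, 3.14, 3.14, 3.14, 3.14].

INTERFACE

Orientations are given as a unit quaternion [w, x, y, z].
In Python, from plant import telemetry, vision, order gives the robot as it stands. The module is installed in compiled form; this text tells all that it offers.
- The arm moves only by the tool carry_out, never from a script. Its argument "plan" is a list that holds one entry, the list of rows, each a list of 7 numbers: the turn, a rotation vector about the tool's x, y, z in rad, then the shift along the tool's x, y, z in m, then the closure, from 0 (fully open) to 1 (shut). In form: [[[ax, ay, az, tx, ty, tz, hand], ...]]. A call has 1 to 20 rows; each row is the pose to reach, as a shift and turn from the pose commanded when the call began, along the tool's axes at that moment; what a row does not reach only later rows make up. A row lasts 1/8 s, in which the tool goes at most 62.5 mm and 10.7 degrees, less where a joint would pass 70% of its speed; a pose out of reach is approached as far as the arm can. A call with a gripper value outside its range is refused whole. The fingers move at their own pace and stop on an object; "force" is the grip in N (left out, the last holds). Time passes only in rows, so rows that repeat a pose let the fingers close. It gives the time, the measured TCP pose, the force, the opening and the grip force at its end, in the units of the state.
- telemetry.state(): the state, without advancing time (a new reading comes with each control period).
- vision.capture(name): name is "side" or "top"; returns a dict with "frame" (384x512x3 uint8, red, green, blue), "z_map" (384x512 float32, m along the optical axis (not along the pixel's ray), 0 where there is no reading), "fx", "fy", "cx", "cy" (pixels), "xyz" and "attitude" of the camera in the world. Camera axes: x right, y down, z forward; pixel columns grow to the right and rows downward; lengths in m; the calibration is good to about 2 mm. A picture is of the moment at which its call begins.
- order.close_job(): hands the job in; it is judged then, once.
The state is a dict: "clock": time; "joints": joint angles; "dq": joint speeds; "effort": joint torques, N m; "ee_pos": TCP position; "ee_rot": TCP orientation; "contact_force": force on the tool from outside, world axes, zero at the start; "torque": the same for the moment, N m; "width": finger opening in m; "finger_force": force on a finger pad.
Only numpy, scipy, OpenCV 4.12 (cv2) and the standard library are available. Lean on these libraries where they do the work, as an engineer would, in place of code of your own. Each camera call takes 0.05 s, during which the arm holds its last target. There are 200 camera calls.

TASK

Swing the folded steel hook on the upright black panel outward to its stop and press it firmly home there for a moment, with about 10 N; then take the plate with the slot out of the rack, thread its slot over the hook's upturned end, push it back until it touches the hook's collar (a few millimetres' gap is fine), and let it hang there freely, with the hook still fully out. Be gentle: nothing may load the hook with more than 20 N at any time, and leave the other plate and the other things on the table where they are.

Things in the scene. Friction and masses are not known exactly. Their poses are not given: they have to be found in the camera images.
- panel: Black upright panel on a foot, fixed: 160 mm wide (its x), 6 mm thick (its y), top edge 170 mm above the table; foot 160 x 90 x 12 mm. Origin on the table under the panel's middle. Its front looks along its own -y and carries the hook: vertical hinge pin 40 mm from the panel's -x side edge and 16 mm in front of the face.
- stop_collar: Dark steel collar, radius 10 mm, on the hook's vertical hinge pin, fixed in a run. Origin on the pin axis at the arm's height (140 mm). Its small lug is the hook's rigid stop, met when the hook's arm points along the collar's own -y. It is clamped up to 0.12 rad either way of the panel's yaw, differing from run to run; readings of it are not exact: feel for the stop.
- hook: Folding steel hook, origin on the pin axis at arm height. Round arm of 8 mm diameter, level along its own -x, bend 100 mm out; there the bar turns up, its round end reaching 20 mm above the arm's axis and 108 mm out. A 20 mm diameter ring (the hook's collar) on the arm has its outer face 40 mm from the pin axis. Fully out means within 0.04 rad of the stop.
- hook_bend (a point): Point on the arm's axis at the bend, 100 mm from the pin. Folded, the arm lies nearly flat along the panel towards the panel's -x, its last 60 mm past the panel's side edge, where it can be pushed from behind. It unfolds about 90 degrees counter-clockwise seen from above. The hinge is stiff (0.15 N m, 2 N at 75 mm, either way) and stays where left: a sideways push can move it off its stop.
- rack: Grey plastic rack, fixed, 130 (x) x 80 (y) x 30 mm, with two slots across it along its y, 8 mm wide and 20 mm deep, 35 mm either side of its middle; a plate stands upright in each. Origin under its middle.
- plate: The part to hang: black aluminium plate 6 mm thick (its x), 60 mm wide (y), 110 mm tall (z), about 110 g, with one upright through slot, 12 mm wide, from 45 to 75 mm above its lower edge, on its middle line. Origin at the middle of its lower edge, which stands 10 mm above the table in one of the rack's slots. Grip it in the 35 mm above its slot. Both faces are alike.
- slot_top (a point): Middle of the upper edge of the plate's slot, at mid thickness (75 mm above the plate's lower edge). When hung, it lies 4 mm above the arm's axis.
- target_plate: The other plate in the rack, same size, without a slot, with a bright round disc on its faces. Leave alone.
- lens_mount: Lens in a square black mount on a post, 130 mm tall. Leave alone.
- post: Bare steel post, 25 mm diameter, 75 mm tall, standing. Leave alone.
- fork_clamp: Small steel fork clamp lying flat, 67 x 32 x 10 mm. Leave alone.
- screwdriver: Black-handled screwdriver lying down. Leave alone.
- tray: Grey divided parts tray, 120 x 90 x 30 mm. Leave alone.
- bottle: White bottle with black cap, 52 mm diameter, 120 mm tall. Leave alone.
Mind the look-alikes: they are no part of the job. What is shaped like the plate but yellow is not meant.

How it is judged:
On the way, in this order (a step that is already met when the one before it is completed fails the run):
1. the hook is fully out and pressed against its stop with more than 5 N, with the plate still in the rack (angle between the x axis of hook and the y axis of stop_collar, either way round below 0.04 rad and contact force between hook and anything else above 5 N and distance of plate from where it was at the start of the episode below 0.015 m), for 0.3 s.
2. the plate is out of the rack (distance of plate from where it was at the start of the episode above 0.06 m), for 0.1 s.
At the end, for the whole second after the job is handed in: The hook is within 0.04 rad of its stop; the plate hangs on the hook's arm by the upper edge of its slot (that edge 0.5 to 8 mm above the arm's axis and within 7 mm sideways of it), with its near face no more than 9 mm from the hook's collar, upright within 0.15 rad, at rest and released (angle between the x axis of hook and the y axis of stop_collar, either way round below 0.04 rad and x of slot_top in the frame of hook between -0.052 and -0.04 m and y of slot_top in the frame of hook between -0.007 and 0.007 m and z of slot_top in the frame of hook between 0.0005 and 0.008 m and angle between plate's own z axis and vertical below 0.15 rad and linear speed of plate below 0.02 m/s and angular speed of plate below 0.2 rad/s and contact force between plate and hook above 0.3 N); the robot touches nothing.
It fails at once if the hook is loaded with more than 20 N (contact force between hook and anything else above 20 N).
It fails at once if the other plate or another thing on the table is moved by more than 30 mm (distance of any of target_plate, lens_mount, post, fork_clamp, screwdriver, tray, bottle from where it was at the start of the episode above 0.03 m).
It also fails if it takes over 72 s, if anything falls off the work surface, if the arm or the gripper's body presses on something with over 40 N, if the wrist force passes 120 N, or if a joint passes its speed limit or range.

## Working session

There is one attempt and no reset: what is moved stays moved. The work goes in short steps, Python scripts to look and compute and a tool call to move; the robot and the scene stay as the last step left them, time stands still between calls to the robot, and variables do not carry over. Pictures are saved under pics/ and viewed, at most 10 in all, crops included, and the job is handed in when it is done.

Besides the shell and the picture viewer there is one more tool, called after "Emit:" by a JSON object that holds its "method" and its "body", one argument or row to a line. carry_out: Moves the arm, as the interface text tells. Its arguments: {"type":"object","properties":{"plan":{"type":"array","items":{"type":"array","items":{"type":"array","items":{"type":"number"}}}},"force":{"type":"number"}},"required":["plan"]}

```bash
mkdir -p pics; cat > h.py <<'E'
import numpy as np, cv2
from scipy.spatial.transform import Rotation as R
from plant import telemetry, vision, order
def rot(q): return R.from_quat([q[1],q[2],q[3],q[0]])
def cam(name):
    d=vision.capture(name); return d
def cloud(d):
    z=d["z_map"]; v,u=np.mgrid[0:z.shape[0],0:z.shape[1]]
    P=np.stack([(u-d["cx"])/d["fx"]*z,(v-d["cy"])/d["fy"]*z,z],-1)
    A=np.array(d["attitude"]); 
    r=rot(A).as_matrix() if A.size==4 else A
    W=P@r.T+np.array(d["xyz"]); W[z==0]=np.nan
    return W
E
python3 - <<'E'
from h import *
for n in("side","top"):
    d=cam(n); np.savez(n+"0.npz",**d); print(n,d["xyz"],d["attitude"],d["fx"],d["cx"])
    cv2.imwrite(f"pics/{n}0.png",cv2.resize(d["frame"][:,:,::-1],(800,600)))
print(telemetry.state())
E
```

```text
side [-0.1045855   0.69422567  0.94369717] [ 0.16153323 -0.3579323   0.8303893  -0.3952785 ] 444.0434414312738 256.0760724239845
top [ 0.40889416 -0.01210196  1.57091967] [-0.04371702  0.70754428 -0.70325986  0.05380966] 498.9292093977011 255.7581268940443
{'clock': 0.1, 'joints': array([-1.32424268e+00,  2.17712289e-01,  1.61477959e+00,  4.73765905e-06,
        1.31130534e+00, -1.12191881e-01]), 'dq': array([-0.00059608, -0.00218123, -0.00443465,  0.00042147, -0.00062589,
       -0.00161711]), 'effort': array([-9.93885369e-04, -3.98077011e+01, -3.04972959e+01, -3.27464832e-04,
        4.20589626e-03,  2.48252405e-05]), 'ee_pos': array([ 0.2192832 , -0.58448176,  0.23007494]), 'ee_rot': array([-1.09994581e-03,  9.83955305e-01,  1.78411725e-01, -7.17126737e-05]), 'contact_force': array([-0.47277703, -0.57975937,  0.27662735]), 'torque': array([ 0.04603048, -0.01366198,  0.00872143]), 'finger_force': 0.0, 'width': 0.08552257396369824}
```

View pics/side0.png

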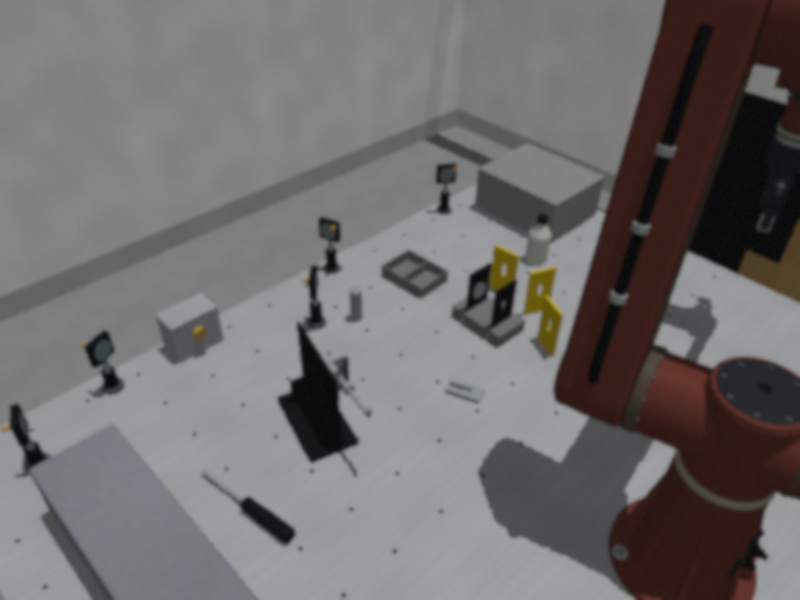

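View pics/top0.png

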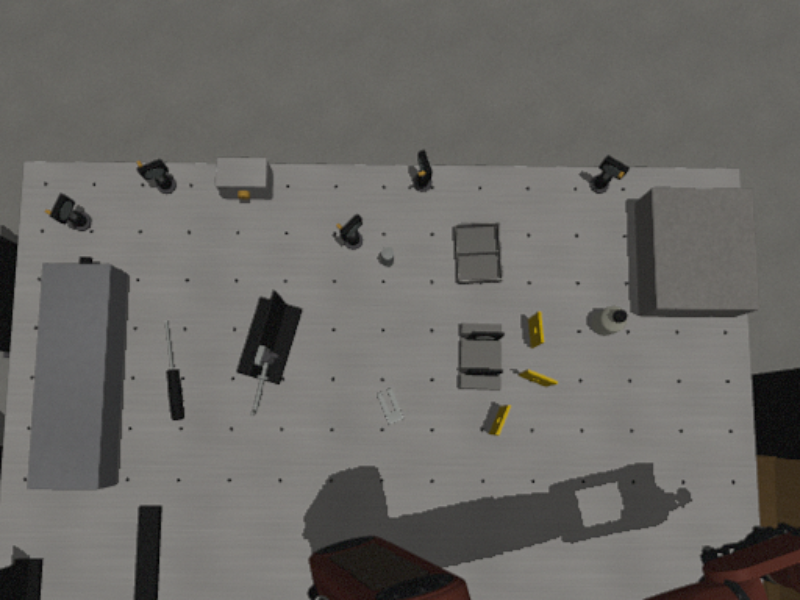

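```bash
python3 - <<'E'
from h import *
d={n:dict(np.load(n+"0.npz")) for n in("side","top")}
a=cv2.resize(d["side"]["frame"][150:240,275:365,::-1],(400,400),interpolation=cv2.INTER_CUBIC)
b=cv2.resize(d["side"]["frame"][200:310,170:280,::-1],(400,400),interpolation=cv2.INTER_CUBIC)
cv2.imwrite("pics/c1.png",np.hstack([a,b]))
for n in d:
    W=cloud(d[n]); np.save(n+"W.npy",W)
    X,Y,Z=W[...,0],W[...,1],W[...,2]
    def rep(t,m):
        P=W[m]; 
        if len(P)<4: print(n,t,len(P)); return
        (c,s,a)=cv2.minAreaRect(P[:,:2].astype(np.float32)); print(n,t,len(P),P.mean(0).round(4),np.round(c,4),np.round(s,4),round(a,1),'z',np.nanpercentile(P[:,2],[2,98]).round(3))
    if n=="top": s=(800/512,600/384)
    x0=None
    # global extents by region
    pan=(X>.3)&(X<.62)&(Y>.15)&(Y<.42)
    rep("pantop",pan&(Z>.155)); rep("hookz",pan&(Z>.12)&(Z<.155)); rep("foot",pan&(Z>.008)&(Z<.018))
    rk=(X>.3)&(X<.6)&(Y>-.25)&(Y<-.03)
    rep("rack",rk&(Z>.024)&(Z<.034)); rep("plates",rk&(Z>.1)&(Z<.125))
W=np.load("topW.npy")
for u,v in((270,340),(265,355),(255,412),(480,355),(480,372),(480,335),(538,330),(390,405),(500,420),(540,378)):
    print((u,v),W[int(v*.64),int(u*.64)].round(3))
E
```

```text
side pantop 279 [0.5393 0.2196 0.1653] [0.5197 0.2135] [0.0454 0.1946] 74.2 z [0.156 0.171]
side hookz 376 [0.5202 0.2212 0.1398] [0.5204 0.2139] [0.0446 0.1946] 74.3 z [0.121 0.154]
side foot 880 [0.544  0.2555 0.0117] [0.5234 0.3139] [0.1411 0.2633] 20.9 z [0.008 0.017]
side rack 492 [ 0.5232 -0.1892  0.029 ] [ 0.4949 -0.1953] [0.2127 0.0863] 2.6 z [0.025 0.033]
side plates 237 [ 0.5116 -0.2033  0.1108] [ 0.4873 -0.2013] [0.2004 0.0703] 5.2 z [0.1   0.121]
top pantop 235 [0.5449 0.2196 0.1669] [0.5221 0.2149] [0.0446 0.194 ] 75.3 z [0.157 0.174]
top hookz 197 [0.5178 0.2197 0.1407] [0.5241 0.2118] [0.0391 0.1876] 74.5 z [0.121 0.154]
top foot 675 [0.5412 0.2507 0.0122] [0.4606 0.2876] [0.3186 0.2638] 0.0 z [0.008 0.018]
top rack 644 [ 0.535  -0.1936  0.0292] [ 0.5004 -0.1929] [0.0808 0.1985] 89.3 z [0.024 0.034]
top plates 164 [ 0.5081 -0.2061  0.1138] [ 0.4893 -0.2005] [0.1948 0.0691] 4.5 z [0.101 0.124]
(270, 340) [0.572 0.219 0.076]
(265, 355) [0.533 0.212 0.167]
(255, 412) [0.433 0.229 0.15 ]
(480, 355) [ 0.548 -0.193  0.034]
(480, 372) [ 0.51  -0.185  0.096]
(480, 335) [ 0.579 -0.184  0.11 ]
(538, 330) [ 0.591 -0.297  0.094]
(390, 405) [ 0.449 -0.014  0.001]
(500, 420) [ 0.422 -0.223  0.095]
(540, 378) [ 0.501 -0.295  0.108]
```

View pics/c1.png

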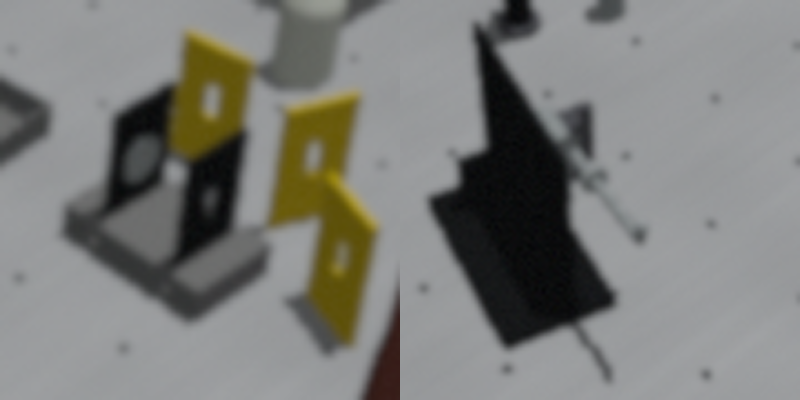

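```bash
python3 - <<'E'
from h import *
def line(t,P):
    vx,vy,x,y=cv2.fitLine(P[:,:2].astype(np.float32),cv2.DIST_HUBER,0,.001,.001).ravel()
    if vx<0: vx,vy=-vx,-vy
    s=(P[:,0]-x)*vx+(P[:,1]-y)*vy; a,b=np.percentile(s,[1,99])
    print(t,len(P),'ang',round(np.degrees(np.arctan2(vy,vx)),1),'ends',np.round([x+a*vx,y+a*vy],4),np.round([x+b*vx,y+b*vy],4),'z',P[:,2].mean().round(3), 'rms',np.std(-(P[:,0]-x)*vy+(P[:,1]-y)*vx).round(4))
for n in("side","top"):
    W=np.load(n+"W.npy"); X,Y,Z=W[...,0],W[...,1],W[...,2]
    F=np.load(n+"0.npz")["frame"].astype(float).mean(2)
    pan=(X>.3)&(X<.7)&(Y>.1)&(Y<.42)
    line(n+" pan bright",W[pan&(Z>.12)&(F>60)])
    line(n+" pantop dark",W[pan&(Z>.155)&(F<40)])
    line(n+" arm",W[pan&(Z>.12)&(X<.47)])
    P=W[pan&(Z>.12)&(X<.47)]; print(np.array(sorted(P.tolist()))[:6].round(3).tolist())
    rk=(Y>-.25)&(Y<-.12)&(Z>.06)
    line(n+" plate",W[rk&(X>.49)&(X<.535)])
    line(n+" plate top",W[rk&(X>.49)&(X<.535)&(Z>.11)])
    line(n+" tplate",W[rk&(X>.56)&(X<.61)])
    k=(Y>-.29)&(Y<-.1)&(Z>.022)&(Z<.036)&(X>.46)&(X<.63)
    c,s,a=cv2.minAreaRect(W[k&~((Y<-.245))][:,:2].astype(np.float32)); print('rack',c,s,a)
E
```

```text
side pan bright 348 ang -8.9 ends [0.4252 0.2316] [0.6491 0.1965] z 0.153 rms 0.01
side pantop dark 102 ang -15.7 ends [0.4961 0.2423] [0.636  0.2028] z 0.163 rms 0.0007
side arm 59 ang -14.6 ends [0.425 0.235] [0.469  0.2235] z 0.146 rms 0.0022
[[0.424, 0.234, 0.158], [0.425, 0.233, 0.15], [0.425, 0.236, 0.155], [0.426, 0.233, 0.152], [0.426, 0.236, 0.158], [0.426, 0.229, 0.157]]
side plate 219 ang 86.4 ends [ 0.5059 -0.2251] [ 0.5098 -0.1635] z 0.093 rms 0.002
side plate top 54 ang 86.0 ends [ 0.5063 -0.224 ] [ 0.5104 -0.1654] z 0.117 rms 0.0023
side tplate 226 ang 87.6 ends [ 0.576 -0.229] [ 0.5784 -0.1685] z 0.093 rms 0.0023
rack (0.5457261800765991, -0.19380393624305725) (0.1369626522064209, 0.08413776010274887) 0.48004812002182007
top pan bright 199 ang -8.6 ends [0.4293 0.2312] [0.6513 0.1975] z 0.155 rms 0.0061
top pantop dark 152 ang -16.4 ends [0.5005 0.241 ] [0.6465 0.1979] z 0.168 rms 0.0038
top arm 45 ang -11.7 ends [0.4271 0.2335] [0.4699 0.2246] z 0.147 rms 0.0022
[[0.427, 0.235, 0.162], [0.427, 0.233, 0.16], [0.43, 0.235, 0.161], [0.43, 0.233, 0.158], [0.43, 0.231, 0.156], [0.433, 0.23, 0.162]]
top plate 71 ang 89.6 ends [ 0.5108 -0.223 ] [ 0.5112 -0.1638] z 0.107 rms 0.0019
top plate top 42 ang 89.3 ends [ 0.5121 -0.2235] [ 0.5129 -0.1645] z 0.119 rms 0.0015
top tplate 103 ang 87.1 ends [ 0.5782 -0.2272] [ 0.5813 -0.1672] z 0.102 rms 0.0023
rack (0.5474551916122437, -0.19349312782287598) (0.08075731247663498, 0.12939226627349854) 89.21461486816406
```

```bash
cat >> h.py <<'E'
def rel(c,ws):
    """c=(x,y,z,yawdeg of tool x) commanded; ws same; prints rows"""
    a=np.radians(c[3]); tx=np.array([np.cos(a),np.sin(a),0]); ty=np.array([np.sin(a),-np.cos(a),0])
    for w in ws:
        d=np.array(w[:3])-np.array(c[:3]); 
        print([0,0,round(-np.radians(w[3]-c[3]),3),round(d@tx,4),round(d@ty,4),round(-d[2],4)])
def st():
    s=telemetry.state(); m=rot(s["ee_rot"]).as_matrix()
    print(round(s["clock"],2),s["ee_pos"].round(4),'yaw',np.degrees(np.arctan2(m[1,0],m[0,0])).round(2),'zdir',m[:,2].round(3),'F',s["contact_force"].round(2),'w',round(s["width"],4),'q',s["joints"].round(2))
E
python3 -c "
from h import *
st(); rel((.2193,-.5845,.2301,20.55),[(.48,-.2,.28,50),(.458,.262,.26,78)])"
```

```text
0.1 [ 0.2193 -0.5845  0.2301] yaw 20.55 zdir [-0.001  0.002 -1.   ] F [-0.47 -0.58  0.28] w 0.0855 q [-1.32  0.22  1.61  0.    1.31 -0.11]
[0, 0, np.float64(-0.514), np.float64(0.3791), np.float64(-0.2685), np.float64(-0.0499)]
[0, 0, np.float64(-1.003), np.float64(0.5207), np.float64(-0.7088), np.float64(-0.0299)]
```

Emit:
{"method": "carry_out", "body": {
  "plan": [
    [[0,0,-0.514,0.379,-0.2685,-0.05,1],[0,0,-0.514,0.379,-0.2685,-0.05,1],[0,0,-0.514,0.379,-0.2685,-0.05,1],[0,0,-0.514,0.379,-0.2685,-0.05,1],[0,0,-0.514,0.379,-0.2685,-0.05,1],[0,0,-0.514,0.379,-0.2685,-0.05,1],[0,0,-0.514,0.379,-0.2685,-0.05,1],[0,0,-0.514,0.379,-0.2685,-0.05,1],[0,0,-1.003,0.521,-0.709,-0.03,1],[0,0,-1.003,0.521,-0.709,-0.03,1],[0,0,-1.003,0.521,-0.709,-0.03,1],[0,0,-1.003,0.521,-0.709,-0.03,1],[0,0,-1.003,0.521,-0.709,-0.03,1],[0,0,-1.003,0.521,-0.709,-0.03,1],[0,0,-1.003,0.521,-0.709,-0.03,1],[0,0,-1.003,0.521,-0.709,-0.03,1],[0,0,-1.003,0.521,-0.709,-0.03,1],[0,0,-1.003,0.521,-0.709,-0.03,1]]
  ]
}}

```text
clock: 2.35
ee_pos: [0.4582, 0.2608, 0.2609]
ee_rot: [0.0, 0.777, 0.629, -0.001]
contact_force: [-0.2, -0.4, 0.2]
width: 0.0
finger_force: 0.0
```

```bash
python3 -c "
from h import *
st()
d=cam('side'); W=cloud(d)
cv2.imwrite('pics/s1.png',cv2.resize(d['frame'][130:322,120:376,::-1],(800,600),interpolation=cv2.INTER_CUBIC))"
```

```text
2.35 [0.4582 0.2608 0.2609] yaw 78.02 zdir [-0.001 -0.001 -1.   ] F [-0.24 -0.39  0.25] w 0.0 q [ 0.38 -0.02  1.81 -0.    1.35  0.59]
```

View pics/s1.png

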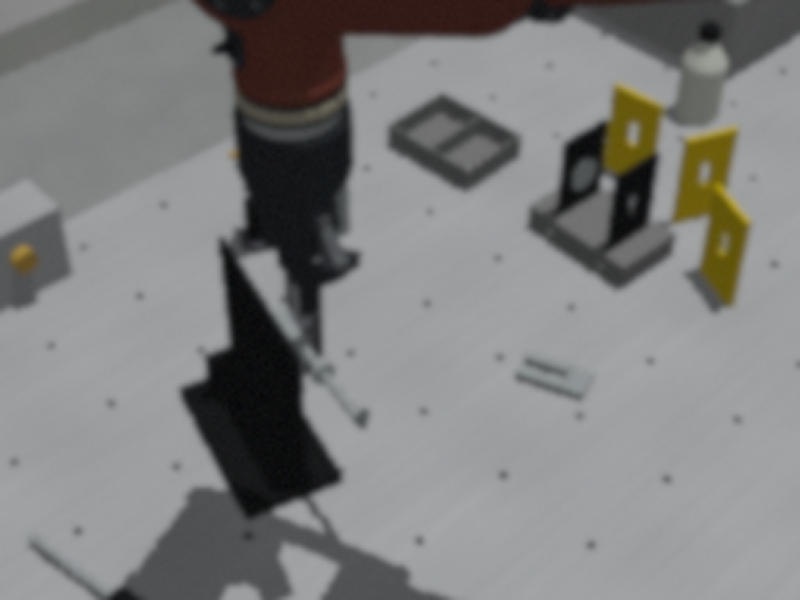

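```bash
python3 -c "
from h import *
d=dict(np.load('side0.npz')); r=rot(d['attitude']).as_matrix()
for p in [(.458,.261,.261),(.4965,.2415,.17),(.425,.234,.15),(.64,.2,.17),(.53,.2115,.14),(.458,.261,.0)]:
    q=r.T@(np.array(p)-d['xyz']); u=q[0]/q[2]*d['fx']+d['cx']; v=q[1]/q[2]*d['fy']+d['cy']; print(p,((u-120)*3.125).round(),((v-130)*3.125).round(),q[2].round(3))
s=cam('side'); print(s['z_map'][130+int(340/3.125)-3:130+int(340/3.125)+3,120+100])
"
```

```text
(0.458, 0.261, 0.261) 303.0 311.0 0.978
(0.4965, 0.2415, 0.17) 295.0 358.0 1.068
(0.425, 0.234, 0.15) 365.0 422.0 1.045
(0.64, 0.2, 0.17) 224.0 244.0 1.169
(0.53, 0.2115, 0.14) 299.0 344.0 1.121
(0.458, 0.261, 0.0) 316.0 539.0 1.144
[1.1234113 1.1288986 1.1310018 1.1318375 1.1347015 1.1355339]
```

Emit:
{"method": "carry_out", "body": {
  "plan": [
    [[0,0,0,0,0,0.05,1],[0,0,0,0,0,0.1,1],[0,0,0,0,0,0.142,1],[0,0,0,0,0,0.142,1],[0,0,0,0,0,0.142,1]]
  ]
}}

```text
clock: 3.08
ee_pos: [0.4598, 0.2614, 0.1211]
ee_rot: [0.0, 0.777, 0.629, 0.001]
contact_force: [0.4, -0.4, -0.1]
width: -0.0002
finger_force: 0.0
```

```bash
python3 -c "
from h import *
st()
pin=np.array([.53,.2115])
e=lambda t:np.array([np.cos(np.radians(t)),np.sin(np.radians(t))])
def P(t,dl=.015,r=.08): return (*(pin+r*e(t)+dl*e(t-90)),.119,t-90)
c=(.458,.2618,.119,78)
rel(c,[P(168,.022),P(168,.018),P(168,.0155)]+[P(t) for t in range(171,229,4)])
print(P(227))
"
```

```text
3.08 [0.4598 0.2614 0.1211] yaw 77.96 zdir [ 0.002  0.001 -1.   ] F [ 0.44 -0.38 -0.11] w -0.0002 q [ 0.38  0.14  1.93 -0.    1.07  0.59]
[0, 0, np.float64(-0.0), np.float64(-0.0122), np.float64(0.0009), np.float64(-0.0)]
[0, 0, np.float64(-0.0), np.float64(-0.0162), np.float64(0.0009), np.float64(-0.0)]
[0, 0, np.float64(-0.0), np.float64(-0.0187), np.float64(0.0009), np.float64(-0.0)]
[0, 0, np.float64(-0.052), np.float64(-0.0234), np.float64(0.0002), np.float64(-0.0)]
[0, 0, np.float64(-0.122), np.float64(-0.0291), np.float64(-0.0003), np.float64(-0.0)]
[0, 0, np.float64(-0.192), np.float64(-0.0348), np.float64(-0.0005), np.float64(-0.0)]
[0, 0, np.float64(-0.262), np.float64(-0.0404), np.float64(-0.0003), np.float64(-0.0)]
[0, 0, np.float64(-0.332), np.float64(-0.0461), np.float64(0.0004), np.float64(-0.0)]
[0, 0, np.float64(-0.401), np.float64(-0.0517), np.float64(0.0014), np.float64(-0.0)]
[0, 0, np.float64(-0.471), np.float64(-0.0572), np.float64(0.0028), np.float64(-0.0)]
[0, 0, np.float64(-0.541), np.float64(-0.0626), np.float64(0.0046), np.float64(-0.0)]
[0, 0, np.float64(-0.611), np.float64(-0.0678), np.float64(0.0067), np.float64(-0.0)]
[0, 0, np.float64(-0.681), np.float64(-0.0729), np.float64(0.0093), np.float64(-0.0)]
[0, 0, np.float64(-0.75), np.float64(-0.0778), np.float64(0.0121), np.float64(-0.0)]
[0, 0, np.float64(-0.82), np.float64(-0.0825), np.float64(0.0154), np.float64(-0.0)]
[0, 0, np.float64(-0.89), np.float64(-0.087), np.float64(0.0189), np.float64(-0.0)]
[0, 0, np.float64(-0.96), np.float64(-0.0912), np.float64(0.0227), np.float64(-0.0)]
[0, 0, np.float64(-1.03), np.float64(-0.0951), np.float64(0.0268), np.float64(-0.0)]
(np.float64(0.46446982567071254), np.float64(0.16322167927140382), 0.119, 137)
```

Emit:
{"method": "carry_out", "body": {
  "plan": [
    [[0,0,0,-0.012,0.001,0,1],[0,0,0,-0.016,0.001,0,1],[0,0,0,-0.0187,0.001,0,1],[0,0,-0.052,-0.0234,0,0,1],[0,0,-0.122,-0.029,0,0,1],[0,0,-0.192,-0.035,-0.0005,0,1],[0,0,-0.262,-0.0404,0,0,1],[0,0,-0.332,-0.046,0.0004,0,1],[0,0,-0.401,-0.0517,0.0014,0,1],[0,0,-0.471,-0.0572,0.0028,0,1],[0,0,-0.541,-0.0626,0.0046,0,1],[0,0,-0.611,-0.0678,0.0067,0,1],[0,0,-0.681,-0.073,0.0093,0,1],[0,0,-0.75,-0.0778,0.012,0,1],[0,0,-0.82,-0.0825,0.0154,0,1],[0,0,-0.89,-0.087,0.019,0,1],[0,0,-0.96,-0.0912,0.0227,0,1],[0,0,-1.03,-0.0951,0.0268,0,1],[0,0,-1.03,-0.0951,0.0268,0,1]]
  ]
}}

```text
clock: 5.45
ee_pos: [0.465, 0.1629, 0.1196]
ee_rot: [0.0, 0.367, 0.93, 0.0]
contact_force: [0.4, -0.2, 0.4]
width: -0.0003
finger_force: 0.0
```

```bash
python3 -c "
from h import *
st()
pin=np.array([.53,.2115])
e=lambda t:np.array([np.cos(np.radians(t)),np.sin(np.radians(t))])
def P(t,dl=.015,r=.08): return (*(pin+r*e(t)+dl*e(t-90)),.119,t-90)
rel(P(227),[P(t) for t in (230,233,236,239,242)])
W=cloud(cam('top')); X,Y,Z=W[...,0],W[...,1],W[...,2]
k=(X>.4)&(X<.56)&(Y>.08)&(Y<.2)&(Z>.125)&(Z<.165); print(k.sum(), W[k][::4].round(3).tolist()[:20])
"
```

```text
5.45 [0.465  0.1629 0.1196] yaw 136.97 zdir [ 0.001  0.    -1.   ] F [ 0.41 -0.2   0.44] w -0.0003 q [ 0.19  0.06  2.01  0.    1.06 -0.63]
[0, 0, np.float64(-0.052), np.float64(-0.0042), np.float64(-0.0007), np.float64(-0.0)]
[0, 0, np.float64(-0.105), np.float64(-0.0084), np.float64(-0.0011), np.float64(-0.0)]
[0, 0, np.float64(-0.157), np.float64(-0.0127), np.float64(-0.0014), np.float64(-0.0)]
[0, 0, np.float64(-0.209), np.float64(-0.017), np.float64(-0.0014), np.float64(-0.0)]
[0, 0, np.float64(-0.262), np.float64(-0.0212), np.float64(-0.0012), np.float64(-0.0)]
6 [[0.537, 0.197, 0.159], [0.532, 0.19, 0.148]]
```

```bash
python3 -c "
from h import *
a=cam('side')['frame'][130:290,140:300,::-1];b=cam('top')['frame'][165:285,120:240,::-1]
cv2.imwrite('pics/s2.png',np.hstack([cv2.resize(i,(400,400),interpolation=cv2.INTER_CUBIC) for i in (a,b)]))"
```

```text
(no output)
```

View pics/s2.png

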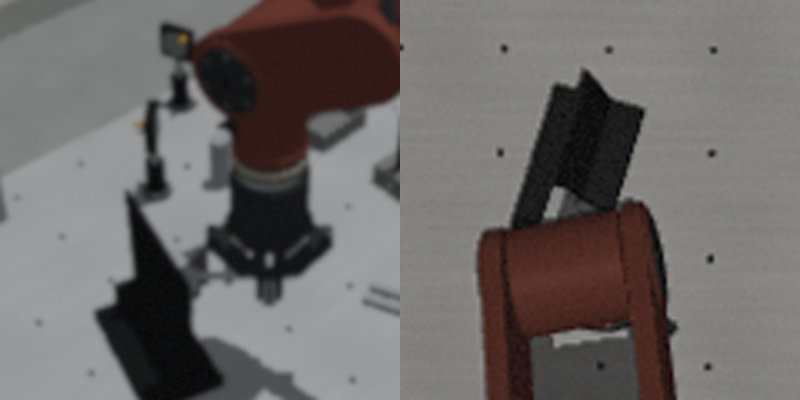

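Emit:
{"method": "carry_out", "body": {
  "plan": [
    [[0,0,-0.026,-0.0021,-0.0004,0,1],[0,0,-0.052,-0.0042,-0.0007,0,1],[0,0,-0.079,-0.0063,-0.0009,0,1],[0,0,-0.105,-0.0084,-0.0011,0,1],[0,0,-0.131,-0.0105,-0.0013,0,1],[0,0,-0.157,-0.0127,-0.0014,0,1],[0,0,-0.183,-0.0148,-0.0014,0,1],[0,0,-0.209,-0.017,-0.0014,0,1],[0,0,-0.236,-0.0191,-0.0013,0,1],[0,0,-0.262,-0.0212,-0.0012,0,1]]
  ]
}}

```text
clock: 6.85
ee_pos: [0.4796, 0.1475, 0.1193]
ee_rot: [-0.0, 0.241, 0.971, -0.0]
contact_force: [-2.3, 1.6, 1.2]
width: -0.0001
finger_force: 0.9
```

```bash
python3 -c "
from h import *
st()
pin=np.array([.53,.2115])
e=lambda t:np.array([np.cos(np.radians(t)),np.sin(np.radians(t))])
def P(t,dl=.015,r=.08): return (*(pin+r*e(t)+dl*e(t-90)),.119,t-90)
rel(P(242),[P(t) for t in (243,244,245,246)])
"
```

```text
6.85 [0.4796 0.1475 0.1193] yaw 152.15 zdir [-0. -0. -1.] F [-2.3   1.57  1.22] w -0.0001 q [ 0.16  0.08  1.99 -0.    1.07 -0.93]
[0, 0, np.float64(-0.017), np.float64(-0.0014), np.float64(-0.0002), np.float64(-0.0)]
[0, 0, np.float64(-0.035), np.float64(-0.0028), np.float64(-0.0005), np.float64(-0.0)]
[0, 0, np.float64(-0.052), np.float64(-0.0042), np.float64(-0.0007), np.float64(-0.0)]
[0, 0, np.float64(-0.07), np.float64(-0.0056), np.float64(-0.0009), np.float64(-0.0)]
```

Emit:
{"method": "carry_out", "body": {
  "plan": [
    [[0,0,-0.017,-0.0014,-0.0002,0,1],[0,0,-0.035,-0.0028,-0.0005,0,1],[0,0,-0.052,-0.0042,-0.0007,0,1]]
  ]
}}

```text
clock: 7.22
ee_pos: [0.4829, 0.145, 0.1193]
ee_rot: [-0.0, 0.216, 0.976, -0.0]
contact_force: [-1.8, -0.0, 0.9]
width: 0.0
finger_force: 0.9
```

Emit:
{"method": "carry_out", "body": {
  "plan": [
    [[0,0,-0.017,-0.0014,-0.0002,0,1],[0,0,-0.017,-0.0014,-0.0002,0,1]]
  ]
}}

```text
clock: 7.48
ee_pos: [0.4842, 0.1441, 0.1193]
ee_rot: [0.0, 0.208, 0.978, -0.0]
contact_force: [-1.3, -0.2, 0.7]
width: -0.0001
finger_force: 0.6
```

Emit:
{"method": "carry_out", "body": {
  "plan": [
    [[0,0,-0.017,-0.0014,-0.0002,0,1],[0,0,-0.017,-0.0014,-0.0002,0,1]]
  ]
}}

```text
clock: 7.72
ee_pos: [0.4853, 0.1434, 0.1192]
ee_rot: [0.0, 0.199, 0.98, -0.0]
contact_force: [-1.1, -1.1, 0.8]
width: -0.0
finger_force: 0.7
```

Emit:
{"method": "carry_out", "body": {
  "plan": [
    [[0,0,-0.009,-0.0007,-0.0001,0,1],[0,0,-0.017,-0.0014,-0.0002,0,1],[0,0,-0.017,-0.0014,-0.0002,0,1]]
  ]
}}

```text
clock: 8.1
ee_pos: [0.4865, 0.1428, 0.1192]
ee_rot: [-0.0, 0.191, 0.982, -0.0]
contact_force: [-1.7, -0.5, 0.5]
width: 0.0
finger_force: 0.8
```

Emit:
{"method": "carry_out", "body": {
  "plan": [
    [[0,0,-0.009,-0.0007,-0.0001,0,1],[0,0,-0.017,-0.0014,-0.0002,0,1],[0,0,-0.017,-0.0014,-0.0002,0,1]]
  ]
}}

```text
clock: 8.48
ee_pos: [0.4878, 0.1421, 0.1192]
ee_rot: [-0.0, 0.183, 0.983, -0.0]
contact_force: [-1.7, -0.9, 0.4]
width: -0.0002
finger_force: 0.8
```

Emit:
{"method": "carry_out", "body": {
  "plan": [
    [[0,0,-0.009,-0.0007,-0.0001,0,1],[0,0,-0.017,-0.0014,-0.0002,0,1],[0,0,-0.017,-0.0014,-0.0002,0,1]]
  ]
}}

```text
clock: 8.85
ee_pos: [0.4879, 0.1417, 0.1191]
ee_rot: [-0.001, 0.174, 0.985, 0.0]
contact_force: [-5.3, 1.1, 2.7]
width: -0.0002
finger_force: 2.5
```

Emit:
{"method": "carry_out", "body": {
  "plan": [
    [[0,0,0,-0.0006,0,0,1],[0,0,0,-0.0011,0,0,1],[0,0,0,-0.0011,0,0,1]]
  ]
}}

```text
clock: 9.22
ee_pos: [0.4881, 0.1417, 0.1191]
ee_rot: [-0.002, 0.174, 0.985, 0.0]
contact_force: [-7.9, 0.7, 4.1]
width: 0.0004
finger_force: 3.8
```

Emit:
{"method": "carry_out", "body": {
  "plan": [
    [[0,0,0,-0.0007,0,0,1],[0,0,0,-0.0007,0,0,1],[0,0,0,-0.0007,0,0,1],[0,0,0,-0.0007,0,0,1],[0,0,0,-0.0007,0,0,1],[0,0,0,-0.0007,0,0,1]]
  ]
}}

```text
clock: 9.98
ee_pos: [0.4881, 0.1417, 0.119]
ee_rot: [-0.003, 0.174, 0.985, 0.0]
contact_force: [-8.8, 0.4, 5.5]
width: -0.0001
finger_force: 4.6
```

Emit:
{"method": "carry_out", "body": {
  "plan": [
    [[0,0,0,0.002,0,0,1],[0,0,0,0.02,0,0,1],[0,0,0,0.06,0,0,1],[0,0,0,0.06,0,-0.06,1],[0,0,0,0.06,0,-0.12,1],[0,0,0,0.06,0,-0.18,1],[0,0,0,0.06,0,-0.18,1]]
  ]
}}

```text
clock: 10.85
ee_pos: [0.4381, 0.1627, 0.3067]
ee_rot: [0.008, 0.174, 0.985, 0.003]
contact_force: [0.2, -0.7, -1.9]
width: -0.0003
finger_force: 0.0
```

```bash
python3 -c "
from h import *
st()
s=telemetry.state(); p=s['ee_pos']; rel((*p,160),[(.511,-.1,.25,120),(.511,-.193,.22,92)])"
```

```text
10.85 [0.4381 0.1627 0.3067] yaw 159.93 zdir [ 0.016  0.003 -1.   ] F [ 0.21 -0.72 -1.87] w -0.0003 q [ 0.21 -0.2   1.89  0.    1.43 -1.02]
[0, 0, np.float64(0.698), np.float64(-0.1583), np.float64(-0.2219), np.float64(0.0567)]
[0, 0, np.float64(1.187), np.float64(-0.1901), np.float64(-0.3093), np.float64(0.0867)]
```

Emit:
{"method": "carry_out", "body": {
  "plan": [
    [[0,0,0.698,-0.158,-0.222,0.05,0.45],[0,0,0.698,-0.158,-0.222,0.05,0.45],[0,0,0.698,-0.158,-0.222,0.05,0.45],[0,0,0.698,-0.158,-0.222,0.05,0.45],[0,0,1.248,-0.19,-0.309,0.079,0.45],[0,0,1.248,-0.19,-0.309,0.079,0.45],[0,0,1.248,-0.19,-0.309,0.079,0.45],[0,0,1.248,-0.19,-0.309,0.079,0.45],[0,0,1.248,-0.19,-0.309,0.079,0.45],[0,0,1.248,-0.19,-0.309,0.079,0.45],[0,0,1.248,-0.19,-0.309,0.079,0.45]]
  ]
}}

```text
clock: 12.22
ee_pos: [0.5068, -0.1934, 0.2206]
ee_rot: [0.0, 0.716, 0.698, 0.0]
contact_force: [0.9, 0.8, -0.1]
width: 0.0469
finger_force: 0.0
```

```bash
python3 - <<'E'
from h import *
st()
def line(t,P):
    vx,vy,x,y=cv2.fitLine(P[:,:2].astype(np.float32),cv2.DIST_HUBER,0,.001,.001).ravel()
    if vy>0: vx,vy=-vx,-vy
    s=(P[:,0]-x)*vx+(P[:,1]-y)*vy; a,b=np.percentile(s,[1,99])
    print(t,len(P),'ang',round(np.degrees(np.arctan2(vy,vx))%360,1),'ends',np.round([x+a*vx,y+a*vy],4),np.round([x+b*vx,y+b*vy],4),'z',P[:,2].mean().round(3), 'rms',np.std(-(P[:,0]-x)*vy+(P[:,1]-y)*vx).round(4))
ims=[]
for n in("side","top"):
    d=cam(n); W=cloud(d); X,Y,Z=W[...,0],W[...,1],W[...,2]
    np.save(n+"W2.npy",W); np.savez(n+"2.npz",**d)
    k=(X>.44)&(X<.56)&(Y>.08)&(Y<.175)&(Z>.125)&(Z<.17); line(n,W[k])
    k2=k&(Z>.15); print('tip',W[k2].mean(0).round(4),W[k][:,1].min().round(4)); 
    for y in np.arange(.1,.18,.01):
        q=W[k&(abs(Y-y)<.005)]; print(round(y,3),len(q),q.mean(0).round(4))
    ims.append(d["frame"][140:290,140:290,::-1] if n=="side" else d["frame"][165:285,120:240,::-1])
cv2.imwrite('pics/s3.png',np.hstack([cv2.resize(i,(400,400),interpolation=cv2.INTER_CUBIC) for i in ims]))
E
```

```text
12.22 [ 0.5068 -0.1934  0.2206] yaw 88.51 zdir [ 0.001 -0.    -1.   ] F [ 0.86  0.84 -0.05] w 0.0469 q [-0.49  0.05  1.82  0.    1.27 -0.47]
side 87 ang 247.6 ends [0.5147 0.175 ] [0.489  0.1128] z 0.144 rms 0.0023
tip [0.4907 0.1155 0.1543] 0.1119
0.1 0 [nan nan nan]
0.11 5 [0.4905 0.1129 0.1556]
0.12 20 [0.4917 0.1187 0.147 ]
0.13 13 [0.4966 0.1297 0.1411]
0.14 12 [0.5002 0.14   0.1423]
0.15 14 [0.5046 0.1497 0.141 ]
0.16 12 [0.5079 0.1601 0.1416]
0.17 11 [0.5139 0.1686 0.1422]
top 70 ang 247.1 ends [0.5196 0.1764] [0.4932 0.1142] z 0.145 rms 0.0028
tip [0.5003 0.1281 0.1559] 0.1137
0.1 0 [nan nan nan]
0.11 3 [0.4951 0.1139 0.1576]
0.12 9 [0.4965 0.1203 0.15  ]
0.13 9 [0.4997 0.1295 0.1432]
0.14 12 [0.5038 0.1397 0.1424]
0.15 10 [0.5079 0.15   0.1423]
0.16 12 [0.5115 0.1597 0.143 ]
0.17 15 [0.5179 0.1709 0.1439]<stdin>:15: RuntimeWarning: Mean of empty slice.
  ret = um.true_divide(
```

View pics/s3.png

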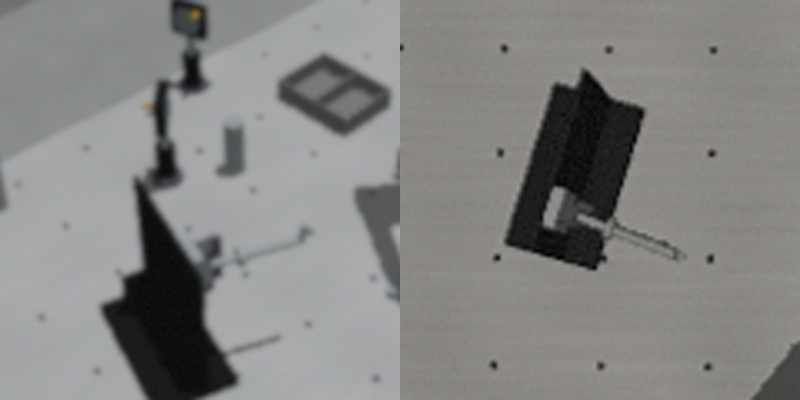

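Emit:
{"method": "carry_out", "body": {
  "plan": [
    [[0,0,0,0,0.004,0.04,0.45],[0,0,0,0,0.004,0.08,0.45],[0,0,0,0,0.004,0.11,0.45],[0,0,0,0,0.004,0.1265,0.45],[0,0,0,0,0.004,0.1265,0.45],[0,0,0,0,0.004,0.1265,0.45]]
  ]
}}

```text
clock: 13.08
ee_pos: [0.5117, -0.1948, 0.0953]
ee_rot: [0.001, 0.717, 0.697, 0.0]
contact_force: [-0.2, -1.5, -0.3]
width: 0.0469
finger_force: 0.0
```

Emit:
{"method": "carry_out", "body": {
  "plan": [
    [[0,0,0,0,0,0,0.7],[0,0,0,0,0,0,0.85],[0,0,0,0,0,0,1],[0,0,0,0,0,0,1],[0,0,0,0,0,0,1],[0,0,0,0,0,0,1]]
  ],
  "force": 25
}}

```text
clock: 13.82
ee_pos: [0.5112, -0.1945, 0.0947]
ee_rot: [0.001, 0.717, 0.697, 0.0]
contact_force: [-0.6, 0.1, 5.5]
width: 0.0052
finger_force: 27.9
```

```bash
python3 -c "
from h import *
st(); rel((.5112,-.1945,.0945,88.5),[(.5112,-.1945,.22,88.5),(.48,0.,.22,120),(.478,.075,.1735,159)])"
```

```text
13.82 [ 0.5112 -0.1945  0.0947] yaw 88.4 zdir [ 0.001 -0.001 -1.   ] F [-0.65  0.15  5.51] w 0.0052 q [-0.49  0.21  1.9   0.    1.03 -0.46]
[0, 0, np.float64(-0.0), np.float64(0.0), np.float64(0.0), np.float64(-0.1255)]
[0, 0, np.float64(-0.55), np.float64(0.1936), np.float64(-0.0363), np.float64(-0.1255)]
[0, 0, np.float64(-1.23), np.float64(0.2685), np.float64(-0.0402), np.float64(-0.079)]
```

Emit:
{"method": "carry_out", "body": {
  "plan": [
    [[0,0,0,0,0,-0.01,1],[0,0,0,0,0,-0.025,1],[0,0,0,0,0,-0.05,1],[0,0,0,0,0,-0.09,1],[0,0,0,0,0,-0.1255,1],[0,0,-0.1,0.04,-0.008,-0.1255,1],[0,0,-0.25,0.085,-0.016,-0.1255,1],[0,0,-0.4,0.135,-0.025,-0.1255,1],[0,0,-0.55,0.175,-0.034,-0.1255,1],[0,0,-0.7,0.205,-0.037,-0.12,1],[0,0,-0.85,0.23,-0.038,-0.11,1],[0,0,-1.0,0.25,-0.04,-0.1,1],[0,0,-1.15,0.26,-0.04,-0.09,1],[0,0,-1.23,0.2685,-0.04,-0.079,1],[0,0,-1.23,0.2685,-0.04,-0.079,1],[0,0,-1.23,0.2685,-0.04,-0.079,1]]
  ]
}}

```text
clock: 15.82
ee_pos: [0.4782, 0.0751, 0.1735]
ee_rot: [0.0, 0.184, 0.983, -0.0]
contact_force: [0.1, -0.5, -1.5]
width: 0.0054
finger_force: 26.9
```

```bash
python3 - <<'E'
from h import *
st()
ims=[]
for n in("side","top"):
    d=cam(n); W=cloud(d); np.savez(n+"3.npz",W=W,F=d["frame"])
    X,Y,Z=W[...,0],W[...,1],W[...,2]
    k=(X>.43)&(X<.53)&(Y>.03)&(Y<.105)&(Z>.07)&(Z<.165); print(n,k.sum(),W[k].mean(0).round(4) if k.any() else '')
    if n=='side':
        r=rot(d['attitude']).as_matrix()
        for p in [(.478,.075,.164),(.478,.075,.134),(.478,.075,.089),(.4923,.1117,.16)]:
            q=r.T@(np.array(p)-d['xyz']); print(p,q[0]/q[2]*d['fx']+d['cx'],q[1]/q[2]*d['fy']+d['cy'])
    ims.append(d["frame"][170:290,190:310,::-1] if n=="side" else d["frame"][185:285,150:250,::-1])
cv2.imwrite('pics/s4.png',np.hstack([cv2.resize(i,(400,400),interpolation=cv2.INTER_CUBIC) for i in ims]))
E
```

```text
15.82 [0.4782 0.0751 0.1735] yaw 158.81 zdir [ 0. -0. -1.] F [ 0.15 -0.45 -1.45] w 0.0054 q [ 0.01 -0.03  1.99 -0.    1.18 -1.19]
side 237 [0.4734 0.0783 0.1249]
(0.478, 0.075, 0.164) 268.7288183227707 218.43038787813674
(0.478, 0.075, 0.134) 268.3555349710055 226.82208219798173
(0.478, 0.075, 0.089) 267.81786090786954 238.90940503252526
(0.4923, 0.1117, 0.16) 254.6596305902532 223.3911128316665
top 0
```

View pics/s4.png

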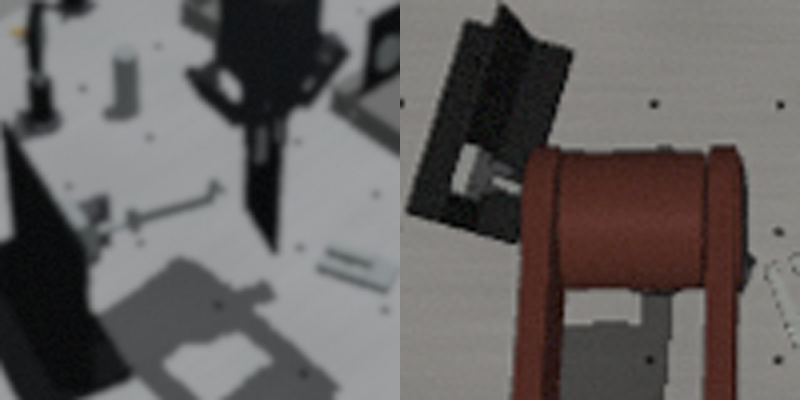

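```bash
python3 - <<'E'
from h import *
D=np.load("side3.npz"); W=D["W"]; F=D["F"].astype(float).mean(2)
L=np.array([-.934,.358,0]); a=np.array([.358,.934,0])
k=(W[...,0]>.43)&(W[...,0]<.53)&(W[...,1]>.03)&(W[...,1]<.115)&(W[...,2]>.06)&(W[...,2]<.185)
P=W[k]; l=P@L; s=P@a; z=P[:,2]
print('along',np.percentile(s,[2,50,98]).round(4),'expected face',np.array([.478,.075,0])@a+.003)
for z0 in np.arange(.085,.18,.006):
    m=abs(z-z0)<.003
    if m.sum()>2: print(round(z0,3),m.sum(),l[m].min().round(4),l[m].max().round(4),(l[m].min()+l[m].max()).round(4)/2)
m=(z>.1)&(z<.16); print(np.polyfit(l[m],s[m],1), z.min())
# gap pixels (seen through slot)
vs,us=np.where(k); print(us.min(),us.max(),vs.min(),vs.max())
for v in range(212,246): print(v,F[v,258:282].round().astype(int).tolist())
E
```

```text
along [0.238  0.2431 0.2557] expected face 0.244174
0.091 17 -0.45 -0.3905 -0.42025
0.097 18 -0.4497 -0.3895 -0.4196
0.103 19 -0.4497 -0.39 -0.41985
0.109 19 -0.4478 -0.3903 -0.419
0.115 20 -0.4518 -0.3879 -0.4199
0.121 20 -0.4511 -0.3902 -0.42065
0.127 21 -0.4524 -0.3889 -0.42065
0.133 23 -0.4452 -0.39 -0.4176
0.139 18 -0.4425 -0.3874 -0.415
0.145 21 -0.446 -0.3869 -0.41645
0.151 21 -0.4447 -0.3898 -0.41725
0.157 18 -0.431 -0.3896 -0.41025
0.163 10 -0.4126 -0.3882 -0.4004
0.169 9 -0.4118 -0.3892 -0.40055
0.175 16 -0.4166 -0.3884 -0.4025
[-0.03071758  0.23076393] 0.08773522226187802
254 275 214 246
212 [156, 155, 154, 147, 123, 80, 37, 25, 37, 56, 65, 58, 39, 25, 32, 46, 56, 84, 121, 139, 134, 131, 141, 152]
213 [155, 156, 154, 148, 127, 88, 46, 28, 41, 57, 66, 56, 37, 20, 20, 34, 59, 94, 128, 143, 142, 138, 146, 153]
214 [155, 155, 155, 150, 133, 97, 56, 31, 43, 56, 66, 57, 34, 19, 16, 35, 69, 109, 138, 150, 151, 151, 153, 156]
215 [155, 155, 154, 151, 136, 104, 60, 35, 43, 60, 66, 56, 34, 17, 14, 35, 76, 118, 143, 154, 155, 156, 157, 158]
216 [156, 155, 156, 151, 136, 104, 61, 35, 
[... 2718 characters left out ...]
6, 157, 157, 155, 147, 127, 90, 51, 22, 17, 46, 90, 130, 152, 159, 160, 160, 160, 160, 159]
241 [155, 155, 155, 156, 156, 157, 156, 157, 153, 139, 112, 75, 39, 26, 52, 96, 133, 154, 159, 160, 159, 158, 158, 158]
242 [154, 155, 155, 156, 157, 157, 157, 157, 155, 149, 131, 99, 60, 33, 56, 101, 136, 154, 159, 159, 155, 151, 151, 155]
243 [155, 155, 156, 156, 156, 156, 157, 156, 156, 154, 143, 120, 83, 48, 58, 103, 137, 154, 158, 156, 148, 137, 137, 148]
244 [155, 156, 155, 156, 156, 156, 156, 156, 156, 156, 152, 137, 108, 72, 67, 105, 137, 154, 158, 156, 143, 129, 128, 142]
245 [155, 155, 155, 155, 155, 155, 155, 156, 156, 158, 156, 149, 128, 99, 90, 115, 140, 154, 158, 156, 149, 140, 140, 149]
```

Emit:
{"method": "carry_out", "body": {
  "plan": [
    [[0,0,0,-0.0005,0.01,0,1],[0,0,0,-0.0005,0.02,0,1],[0,0,0,-0.0005,0.028,0,1],[0,0,0,-0.0005,0.032,0,1],[0,0,0,-0.0005,0.034,0,1],[0,0,0,-0.0005,0.034,0,1]]
  ]
}}

```text
clock: 16.68
ee_pos: [0.4907, 0.107, 0.1727]
ee_rot: [-0.0, 0.183, 0.983, -0.0]
contact_force: [0.5, -0.9, -0.8]
width: 0.0054
finger_force: 26.9
```

Emit:
{"method": "carry_out", "body": {
  "plan": [
    [[0,0,0,0,0.0015,0,1],[0,0,0,0,0.003,0,1],[0,0,0,0,0.003,0,1]]
  ]
}}

```text
clock: 17.05
ee_pos: [0.4919, 0.1097, 0.1728]
ee_rot: [0.0, 0.183, 0.983, 0.0]
contact_force: [1.1, -0.3, -0.6]
width: 0.0056
finger_force: 26.9
```

Emit:
{"method": "carry_out", "body": {
  "plan": [
    [[0,0,0,0,0.0015,0,1],[0,0,0,0,0.003,0,1],[0,0,0,0,0.003,0,1]]
  ]
}}

```text
clock: 17.42
ee_pos: [0.493, 0.1126, 0.1728]
ee_rot: [0.0, 0.183, 0.983, 0.0]
contact_force: [0.0, 0.3, -1.2]
width: 0.0058
finger_force: 26.9
```

Emit:
{"method": "carry_out", "body": {
  "plan": [
    [[0,0,0,0,0.0015,0,1],[0,0,0,0,0.003,0,1],[0,0,0,0,0.003,0,1]]
  ]
}}

```text
clock: 17.8
ee_pos: [0.4941, 0.1154, 0.1728]
ee_rot: [0.0, 0.183, 0.983, 0.0]
contact_force: [-0.6, 0.3, -2.1]
width: 0.0057
finger_force: 26.9
```

Emit:
{"method": "carry_out", "body": {
  "plan": [
    [[0,0,0,0,0.0015,0,1],[0,0,0,0,0.003,0,1],[0,0,0,0,0.003,0,1]]
  ]
}}

```text
clock: 18.18
ee_pos: [0.4951, 0.1182, 0.1728]
ee_rot: [-0.0, 0.183, 0.983, 0.0]
contact_force: [-0.9, 0.4, -1.2]
width: 0.0053
finger_force: 26.9
```

Emit:
{"method": "carry_out", "body": {
  "plan": [
    [[0,0,0,0,0.002,0,1],[0,0,0,0,0.004,0,1],[0,0,0,0,0.004,0,1]]
  ]
}}

```text
clock: 18.55
ee_pos: [0.4966, 0.122, 0.1728]
ee_rot: [0.0, 0.183, 0.983, 0.0]
contact_force: [-0.7, -0.7, -0.6]
width: 0.0056
finger_force: 26.9
```

```bash
python3 - <<'E'
from h import *
st()
ims=[]
for n in("side","top"):
    d=cam(n)
    ims.append(d["frame"][170:290,180:300,::-1] if n=="side" else d["frame"][185:285,150:250,::-1])
cv2.imwrite('pics/s5.png',cv2.resize(ims[0],(600,600),interpolation=cv2.INTER_CUBIC))
E
```

```text
18.55 [0.4966 0.122  0.1728] yaw 158.88 zdir [ 0.  0. -1.] F [-0.68 -0.69 -0.65] w 0.0056 q [ 0.1   0.03  1.93  0.    1.18 -1.1 ]
```

View pics/s5.png

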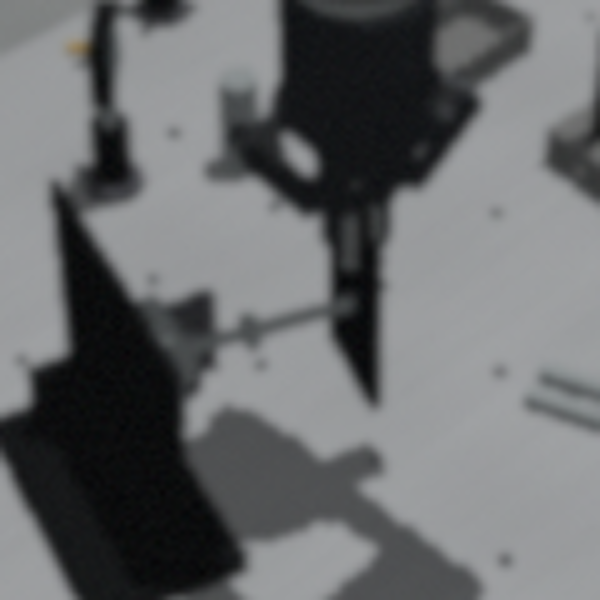

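Emit:
{"method": "carry_out", "body": {
  "plan": [
    [[0,0,0,0,0.002,0,1],[0,0,0,0,0.004,0,1],[0,0,0,0,0.006,0,1],[0,0,0,0,0.006,0,1]]
  ]
}}

```text
clock: 19.15
ee_pos: [0.4988, 0.1276, 0.1728]
ee_rot: [0.0, 0.183, 0.983, 0.0]
contact_force: [-0.5, -0.5, -2.6]
width: 0.0055
finger_force: 26.9
```

Emit:
{"method": "carry_out", "body": {
  "plan": [
    [[0,0,0,0,0.002,0,1],[0,0,0,0,0.004,0,1],[0,0,0,0,0.007,0,1],[0,0,0,0,0.01,0,1],[0,0,0,0,0.01,0,1]]
  ]
}}

```text
clock: 19.77
ee_pos: [0.5024, 0.137, 0.1728]
ee_rot: [0.0, 0.183, 0.983, 0.0]
contact_force: [0.3, 0.9, -1.6]
width: 0.0057
finger_force: 26.9
```

```bash
python3 - <<'E'
from h import *
a=np.array([.358,.934]);L=np.array([-.934,.358])
for n in("side","top"):
    W=np.load(n+"W2.npy"); s=.3886-W[...,:2]@a; l=W[...,:2]@L+.4202
    for r0 in np.arange(-.02,.06,.005):
        k=(abs(s-r0)<.0025)&(abs(l)<.025)&(W[...,2]>.1)
        if k.any(): print(n,round(r0,3),k.sum(),'zmax',W[k][:,2].max().round(4),'l',l[k].min().round(3),l[k].max().round(3))
E
```

```text
side -0.02 129 zmax 0.173 l -0.025 0.024
side -0.015 38 zmax 0.1713 l -0.019 0.024
side -0.01 21 zmax 0.169 l -0.014 0.025
side -0.005 30 zmax 0.1701 l -0.017 0.02
side 0.0 26 zmax 0.1687 l -0.006 0.019
side 0.005 36 zmax 0.167 l -0.008 0.013
side 0.01 31 zmax 0.1675 l -0.012 0.008
side 0.015 25 zmax 0.167 l -0.011 0.006
side 0.02 30 zmax 0.1678 l -0.014 0.003
side 0.025 15 zmax 0.1651 l -0.01 0.008
side 0.03 6 zmax 0.1446 l -0.001 0.005
side 0.035 16 zmax 0.1499 l -0.006 0.012
side 0.04 14 zmax 0.1501 l -0.003 0.012
side 0.045 3 zmax 0.1422 l -0.004 0.004
side 0.05 6 zmax 0.143 l -0.001 0.004
side 0.055 6 zmax 0.1441 l -0.002 0.006
top -0.02 40 zmax 0.1773 l -0.025 0.024
top -0.015 37 zmax 0.1786 l -0.015 0.025
top -0.01 25 zmax 0.1747 l -0.017 0.017
top -0.005 36 zmax 0.1736 l -0.017 0.017
top 0.0 12 zmax 0.1723 l -0.009 0.009
top 0.005 20 zmax 0.1699 l -0.011 0.008
top 0.01 13 zmax 0.1702 l -0.012 0.004
top 0.015 10 zmax 0.1655 l -0.012 0.003
top 0.02 16 zmax 0.1668 l -0.011 0.003
top 0.025 3 zmax 0.1452 l -0.002 0.001
top 0.03 6 zmax 0.1501 l -0.004 0.003
top 0.035 7 zmax 0.152 l -0.009 0.009
top 0.04 12 zmax 0.1545 l -0.01 0.008
top 0.045 6 zmax 0.1463 l -0.004 0.003
top 0.05 5 zmax 0.1459 l -0.003 0.003
top 0.055 5 zmax 0.1496 l -0.004 0.003
```

Emit:
{"method": "carry_out", "body": {
  "plan": [
    [[0,0,0,0,0,0.005,1],[0,0,0,0,0,0.01,1],[0,0,0,0,0,0.014,1],[0,0,0,0,0,0.014,1]]
  ]
}}

```text
clock: 20.27
ee_pos: [0.5018, 0.1366, 0.1581]
ee_rot: [-0.001, 0.183, 0.983, -0.0]
contact_force: [-0.1, 0.2, -1.6]
width: 0.0056
finger_force: 26.9
```

Emit:
{"method": "carry_out", "body": {
  "plan": [
    [[0,0,0,0,0.003,0.002,1],[0,0,0,0,0.007,0.002,1],[0,0,0,0,0.011,0.002,1],[0,0,0,0,0.015,0.002,1],[0,0,0,0,0.019,0.002,1],[0,0,0,0,0.022,0.002,1],[0,0,0,0,0.025,0.002,1],[0,0,0,0,0.027,0.002,1],[0,0,0,0,0.028,0.002,1],[0,0,0,0,0.028,0.002,1]]
  ]
}}

```text
clock: 21.52
ee_pos: [0.5124, 0.1629, 0.1568]
ee_rot: [-0.0, 0.183, 0.983, -0.0]
contact_force: [-0.3, -0.8, -0.8]
width: 0.0053
finger_force: 26.9
```

```bash
python3 - <<'E'
from h import *
st()
p=telemetry.state()["ee_pos"]; print('r',.3886-p[:2]@[.358,.934],'lat',p[:2]@[-.934,.358])
d=cam("side"); np.savez("side6.npz",**d)
cv2.imwrite('pics/s6.png',cv2.resize(d["frame"][185:265,190:270,::-1],(600,600),interpolation=cv2.INTER_CUBIC))
E
```

```text
21.52 [0.5124 0.1629 0.1568] yaw 158.87 zdir [-0. -0. -1.] F [-0.28 -0.81 -0.75] w 0.0053 q [ 0.18  0.11  1.88 -0.    1.15 -1.02]
r 0.053032260008577914 lat -0.42029945361193843
```

View pics/s6.png

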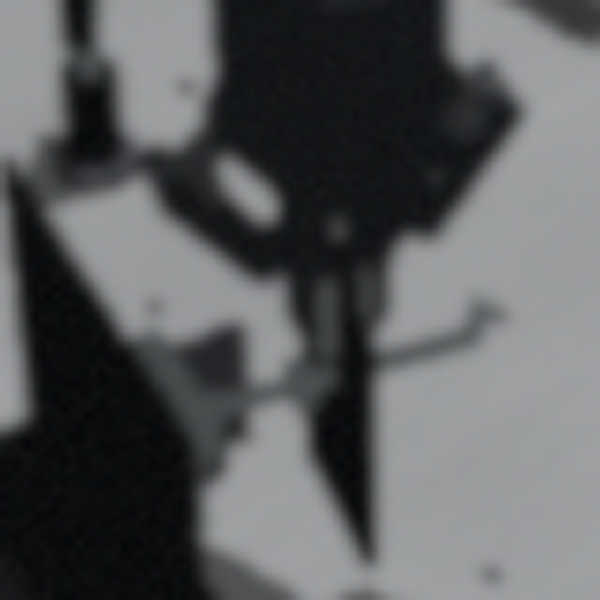

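Emit:
{"method": "carry_out", "body": {
  "plan": [
    [[0,0,0,0,0.002,0,1],[0,0,0,0,0.004,0,1],[0,0,0,0,0.005,0,1],[0,0,0,0,0.005,0,1]]
  ]
}}

```text
clock: 22.08
ee_pos: [0.5143, 0.1676, 0.1568]
ee_rot: [-0.0, 0.183, 0.983, -0.0]
contact_force: [-0.9, -1.1, -1.5]
width: 0.0058
finger_force: 26.9
```

Emit:
{"method": "carry_out", "body": {
  "plan": [
    [[0,0,0,0,0.001,0,1],[0,0,0,0,0.0015,0,1],[0,0,0,0,0.0015,0,1]]
  ]
}}

```text
clock: 22.45
ee_pos: [0.5148, 0.1689, 0.1568]
ee_rot: [0.0, 0.183, 0.983, 0.0]
contact_force: [-0.1, 0.5, -0.3]
width: 0.0053
finger_force: 26.9
```

Emit:
{"method": "carry_out", "body": {
  "plan": [
    [[0,0,0,0,0.001,0,1],[0,0,0,0,0.0015,0,1],[0,0,0,0,0.0015,0,1]]
  ]
}}

```text
clock: 22.82
ee_pos: [0.5153, 0.1704, 0.1568]
ee_rot: [0.0, 0.183, 0.983, 0.0]
contact_force: [0.3, 1.0, -1.2]
width: 0.0055
finger_force: 26.9
```

Emit:
{"method": "carry_out", "body": {
  "plan": [
    [[0,0,0,0,0.001,0,1],[0,0,0,0,0.0015,0,1],[0,0,0,0,0.0015,0,1]]
  ]
}}

```text
clock: 23.2
ee_pos: [0.5155, 0.1708, 0.1568]
ee_rot: [-0.0, 0.183, 0.983, -0.001]
contact_force: [-2.8, -4.7, 1.3]
width: 0.0056
finger_force: 27.2
```

Emit:
{"method": "carry_out", "body": {
  "plan": [
    [[0,0,0,0,0.0007,0,1],[0,0,0,0,0.001,0,1],[0,0,0,0,0.001,0,1]]
  ]
}}

```text
clock: 23.58
ee_pos: [0.5155, 0.1709, 0.1567]
ee_rot: [-0.001, 0.183, 0.983, -0.002]
contact_force: [-2.4, -6.1, 2.1]
width: 0.0057
finger_force: 27.4
```

Emit:
{"method": "carry_out", "body": {
  "plan": [
    [[0,0,0,0,-0.001,0,1],[0,0,0,0,-0.002,0,1],[0,0,0,0,-0.003,0,1],[0,0,0,0,-0.003,0,1]]
  ]
}}

```text
clock: 24.08
ee_pos: [0.5154, 0.1705, 0.1568]
ee_rot: [0.0, 0.183, 0.983, 0.001]
contact_force: [-0.3, -0.1, -1.6]
width: 0.0059
finger_force: 26.9
```

Emit:
{"method": "carry_out", "body": {
  "plan": [
    [[0,0,0,0,0,0.001,1],[0,0,0,0,0,0.0015,1],[0,0,0,0,0,0.0015,1]]
  ]
}}

```text
clock: 24.45
ee_pos: [0.5151, 0.1701, 0.1552]
ee_rot: [-0.0, 0.183, 0.983, 0.0]
contact_force: [0.4, -0.8, -1.0]
width: 0.0055
finger_force: 26.9
```

Emit:
{"method": "carry_out", "body": {
  "plan": [
    [[0,0,0,0,0,0.001,1],[0,0,0,0,0,0.001,1],[0,0,0,0,0,0.001,1]]
  ]
}}

```text
clock: 24.82
ee_pos: [0.5151, 0.1698, 0.1543]
ee_rot: [-0.0, 0.183, 0.983, 0.0]
contact_force: [0.1, 0.1, -0.1]
width: 0.0054
finger_force: 26.9
```

Emit:
{"method": "carry_out", "body": {
  "plan": [
    [[0,0,0,0,0,0,0.92],[0,0,0,0,0,0,0.9],[0,0,0,0,0,0,0.88],[0,0,0,0,0,0,0.86],[0,0,0,0,0,0,0.84],[0,0,0,0,0,0,0.84],[0,0,0,0,0,0,0.84]]
  ]
}}

```text
clock: 25.7
ee_pos: [0.5151, 0.1699, 0.1543]
ee_rot: [-0.0, 0.183, 0.983, -0.0]
contact_force: [-0.5, 0.4, -0.0]
width: 0.0137
finger_force: 0.0
```

```bash
python3 - <<'E'
from h import *
st()
d=cam("side"); W=cloud(d)
a=np.array([.358,.934]);L=np.array([-.934,.358])
s=.3886-W[...,:2]@a; l=W[...,:2]@L+.4202
k=(s>.03)&(s<.06)&(abs(l)<.045)&(W[...,2]>.055)&(W[...,2]<.13)
P=W[k]; print(k.sum(),'r pct',np.percentile(s[k],[5,50,95]).round(4),'l',np.percentile(l[k],[1,99]).round(4),'zmin',P[:,2].min().round(4))
print('dr/dz',np.polyfit(P[:,2],s[k],1).round(3),'dr/dl',np.polyfit(l[k],s[k],1).round(3))
E
```

```text
25.7 [0.5151 0.1699 0.1543] yaw 158.87 zdir [-0. -0. -1.] F [-0.52  0.44 -0.03] w 0.0137 q [ 0.19  0.12  1.87  0.    1.14 -1.01]
143 r pct [0.0426 0.0437 0.0485] l [-0.0248  0.0349] zmin 0.0645
dr/dz [0.002 0.044] dr/dl [0.036 0.044]
```

Emit:
{"method": "carry_out", "body": {
  "plan": [
    [[0,0,0,0,0,-0.004,0.84],[0,0,0,0,0,-0.012,0.84],[0,0,0,0,0,-0.022,0.84],[0,0,0,0,0,-0.034,0.84],[0,0,0,0,0,-0.048,0.84],[0,0,0,0,0,-0.07,0.84],[0,0,0,0,0,-0.11,0.84],[0,0,0,0,-0.04,-0.15,0.84],[0,0,0,0,-0.1,-0.15,0.84],[0,0,0,0,-0.16,-0.15,0.84],[0,0,0,0,-0.22,-0.15,0.84],[0,0,0,0,-0.27,-0.15,0.84],[0,0,0,0,-0.27,-0.15,0.84],[0,0,0,0,-0.27,-0.15,0.84]]
  ]
}}

```text
clock: 27.5
ee_pos: [0.418, -0.0818, 0.305]
ee_rot: [0.001, 0.184, 0.983, 0.0]
contact_force: [0.3, 0.2, 1.0]
width: 0.0139
finger_force: 0.0
```

```bash
python3 - <<'E'
from h import *
st()
ims=[]; a=np.array([.358,.934]);L=np.array([-.934,.358])
for n in("side","top"):
    d=cam(n); W=cloud(d)
    s=.3886-W[...,:2]@a; l=W[...,:2]@L+.4202
    k=(s>.06)&(s<.096)&(abs(l)<.015)&(W[...,2]>.13)&(W[...,2]<.15); print(n,'arm dl/dr',k.sum(),np.polyfit(s[k],l[k],1).round(4),np.median(l[k]).round(4))
    k=(s>.03)&(s<.06)&(abs(l)<.045)&(W[...,2]>.165); print(n,'plate top',k.sum(),np.median(s[k]).round(4),np.percentile(l[k],[1,99]).round(4),np.median(W[k][:,2]).round(4))
    k=(s>.03)&(s<.06)&(abs(l)<.045)&(W[...,2]>.06); print('tilt',k.sum(),np.polyfit(W[k][:,2],s[k],1).round(3))
    ims.append(d["frame"][160:270,170:280,::-1] if n=="side" else d["frame"][165:285,120:240,::-1])
cv2.imwrite('pics/s7.png',np.hstack([cv2.resize(i,(400,400),interpolation=cv2.INTER_CUBIC) for i in ims]))
E
```

```text
27.5 [ 0.418  -0.0818  0.305 ] yaw 158.83 zdir [ 0.001  0.    -1.   ] F [0.33 0.24 1.04] w 0.0139 q [-0.36 -0.29  1.96  0.    1.46 -1.56]
side arm dl/dr 42 [-0.0258  0.0047] 0.0027
side plate top 81 0.0447 [-0.0322  0.0295] 0.1759
tilt 345 [0.004 0.043]
top arm dl/dr 37 [ 0.0101 -0.0012] -0.0004
top plate top 61 0.0443 [-0.0324  0.0262] 0.1781
tilt 171 [-0.022  0.049]
```

View pics/s7.png

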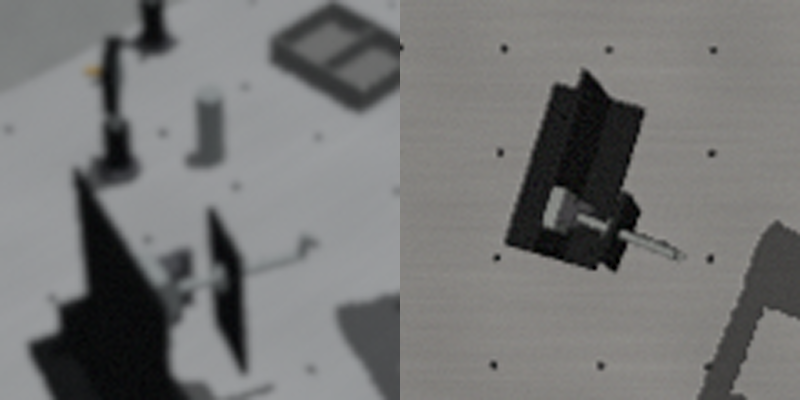

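```bash
python3 -c "
from h import *
print(order.close_job())"
```

```text
the job is handed in; nothing more can be done
None
```

I swung the hook out and pressed it against its stop with about 10 N. The slotted plate now hangs freely near the hook's collar (estimated gap 1–2 mm) and the gripper is clear. I handed the job in at about 27.5 s; the call gave no verdict, but the last camera check showed the plate upright and the hook still fully out.

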